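# Hang the telescoping tray brush on its post and hold it drawn out for disinfecting

### The job

The telescoping trough brush has to be sprayed with disinfectant, sections and all: carry it by its blue sleeve and lower its steel eye right down over the brass post, without dropping it, so that it lies flat on the bench. Then push the red release button fully in (it stays in), take the black rubber grip behind the brush head and draw it straight out, away from the post, past the first stop to the second, until both inner sections are fully out. Finish while still holding it there, since springs pull it shut again, with the eye still on the post; leave the bottle, the egg tray and the beaker where they stand.

Things in the scene. Friction and masses are not known exactly. Their poses are not given: they have to be found in the camera images.
- pole: The loose telescoping brush, about 0.37 kg, lying flat; origin under the sleeve's middle, x lengthwise towards the brush, z up. Closed, 297 long; along x: eye centre -100, sleeve -70 to +70, button +30, yellow collar of section 1 +71 to +79, rubber grip +80 to +126, brush head +126 to +176 (44 wide, 31 high, underside level with the sleeve's). Balances near x +25.
- pole_center (a point): Centre of the blue sleeve of the telescoping brush: a box 140 long (x -70 to +70 from here), 26 wide (y), 28 high; this point is 14 above its underside. x -40 to +10 is free for a grasp across y. Axes as pole.
- eye (a point): Centre of the steel eye at the tool's -x end, 100 from pole_center along -x and 13 above the underside when flat: an upright-holed ring, 42 outside, hole 26 through (vertical), ring 12 thick (6 above and 6 below this point). Its axes are the tool's.
- release_top (a point): Centre of the top face of the red round release button on top of the sleeve: 22 across, standing 10 proud of the sleeve (38 above the bench when flat) when out and 3 proud when fully in. Pressed straight down.
- release (a joint): Travel of the release button, m: 0 out (locked), 0.007 fully in. About 4 N of friction moves it, there is no spring: it stays where it is left. The sections are locked shut until it is in by about 5 mm; this latch has about 4 mm of play.
- grip (a point): Centre of the black ribbed rubber grip on section 2 (innermost), behind the brush head: 46 long (x), 24 wide (y), 2 to 40 above the bench; this point 21 above. Pinch it across y. Shut, it lies 103 along +x from pole_center (203 from the eye); it moves along the tool's +x as the sections come out, 120 in all. Axes as pole.
- section1 (a joint): How far section 1 (aluminium, yellow collar) is out of the sleeve, m: 0 shut, 0.060 at its stop (first stop). A spring of 1.0 N (1.6 N when out) pulls it shut, so it comes out first.
- section2 (a joint): How far section 2 (steel, with grip and brush head) is out of section 1, m: 0 shut, 0.060 at its stop (second stop, tool fully out). A spring of 3.0 N (3.6 N when out) pulls it shut.
- post_top (a point): Top of the fixed upright brass post on the bench: 12 across, tapering over the topmost 6, top 60 above the bench; a foot disc 28 across and 4 high lies round its base, below the ring of a hung eye.
- post_foot (a point): Point on the post's axis 13 above the bench: where the eye's centre lies when the tool is hung and flat on the bench (the eye has 7 of play round the post).
- disinfectant: White bottle with a blue cap, 64 across, 190 high, origin at the centre of its underside. Not to be disturbed.
- egg_tray: Open pale green tray 150 x 120 x 45 high with orange eggs, origin at the centre of its underside. Not to be disturbed.
- beaker: Clear beaker 64 across, 80 high, origin at the centre of its underside. Not to be disturbed.

How it is judged (in metres and radians):
On the way, in this order (a step that is already met when the one before it is completed fails the run):
1. the eye is right down over the post and the tool lies flat, button still out (horizontal distance between eye and post_foot below 0.011 m and height (world z) of eye below 0.02 m and angle between pole_center's own z axis and vertical below 0.08 rad and value of joint release below 0.004 m), for 0.2 s.
2. the release button is pushed in while the tool hangs on the post, sections still shut (value of joint release above 0.005 m and horizontal distance between eye and post_foot below 0.011 m and height (world z) of eye below 0.035 m and value of joint each of section1, section2 below 0.01 m), for 0.1 s.
At the end, for the whole second after the job is handed in: Both sections within 6 mm of their stops, held by the fingers (over 1 N on the tool, at rest); button in; eye on the post (12 mm sideways, centre below 35 mm); bottle, tray and beaker within 30 mm of their starts and clear of the tool (value of joint each of section1, section2 above 0.054 m and value of joint release above 0.005 m and horizontal distance between eye and post_foot below 0.012 m and height (world z) of eye below 0.035 m and contact force between the fingers and pole above 1 N and linear speed of pole below 0.03 m/s and contact force between pole and disinfectant below 0.3 N and contact force between pole and egg_tray below 0.3 N and contact force between pole and beaker below 0.3 N and distance of each of disinfectant, egg_tray, beaker from where it was at the start of the episode below 0.03 m); the arm keeps its last pose, push and grip.
It fails at once if the tool is dropped (falls free faster than 0.6 m/s) (linear speed of pole above 0.6 m/s and contact force between each of the arm, the fingers and pole below 0.2 N).
It fails at once if a bystander is knocked or moved by more than 30 mm (distance of any of disinfectant, egg_tray, beaker from where it was at the start of the episode above 0.03 m).
It also fails if it takes over 58 s, if anything falls off the work surface, if the arm or the gripper's body presses on something with over 40 N, if the wrist force passes 120 N, or if a joint passes its speed limit or range.

### The arm

A 6-joint arm with a two-finger parallel gripper is mounted at the origin on the work surface. World frame = base frame: x ahead of the robot, y to its left, z up, the work surface at z = 0. Lengths are in m, angles in degrees, forces in N, time in s.
With the tool pointing down it reaches from about 0.275 to 0.75 m from the base axis. Payload 10.2 kg.
Tool frame: the origin (TCP) lies between the finger pads; the fingertips stand 11 mm ahead of it and the grasp point (between the pads) lies 8 mm behind it; z points along the fingers, y is the line along which they close (so a half turn about z gives the same grasp; the last joint's range is limited). The gripper opens to 88 mm and grips with 3 to 60 N. Pads are 18 mm wide; open, the fingers measure 123 mm over their backs; the gripper's body (75 mm by 187 mm) begins 45 mm behind the grasp point.
Start: joints at [59.164, 17.928, 85.812, -0, 76.261, -12.8], TCP at [0.163, 0.499, 0.25] pointing down, gripper open.
Joint ranges: [-168.41, 168.41], [-55.51, 124.54], [10.69, 146.95], [-70.63, 250.63], [1, 178], [-165.06, 165.06]. Speed limits (degrees/s): [136.94, 136.94, 172.46, 180, 180, 180].

### API

Orientations are given as a 3x3 rotation matrix whose columns are the frame's x, y, z axes.
In Python, from station import read_state, get_image, calibration, finish_job, recognise gives the robot as it stands.
- The arm moves only by the tool jog_arm, never from a script. Its argument "increments" is a list of rows, each an object of numbers: "dx", "dy", "dz": the shift along the world's x, y, z in mm; "rx", "ry", "rz": the turn, a rotation vector about the world's x, y, z in degrees; "claw": the gripper's target within -1 to 1 (shut at 1, half-way at 0, fully open at -1). A call has 1 to 8 rows; each row is the pose to reach, as a shift and turn from the pose commanded when the call began; what a row does not reach only later rows make up. A row lasts 1/8 s, in which the tool goes at most 62.5 mm and 10.7 degrees, less where a joint would pass 70% of its speed; a pose out of reach is approached as far as the arm can. A call with a gripper value outside its range is refused whole. The fingers move at their own pace and stop on an object; "force" is the grip in N (left out, the last holds). Time passes only in rows, so rows that repeat a pose let the fingers close. It gives the time, the measured TCP pose, the force, the opening and the grip force at its end, in the units of the state.
- read_state(): the state, without advancing time (a new reading comes with each control period).
- get_image(name): name is "scene" or "top"; returns (picture, depth): 480x640x3 uint8, red, green, blue; 480x640 float32, m along the optical axis (not along the pixel's ray), 0 where there is no reading.
- calibration(name): a dict with "fx", "fy", "cx", "cy" (pixels), "rvec" (rotation vector, rad) and "tvec" (3), from world to camera coordinates, as OpenCV has them. Camera axes: x right, y down, z forward; pixel columns grow to the right and rows downward; lengths in m; the calibration is good to about 2 mm. A picture is of the moment at which its call begins. calibration takes no time and is no camera call.
- finish_job(): hands the job in; it is judged then, once.
Trained networks look in the newest picture that a camera, given by its name, has taken for a name from the list of things; names that differ only in an ending like _2 or _b are one class to them, and where a whole thing is asked for, a point or a joint stands for the part that bears it (a point fixed in the world has none). Each returns a list of dicts, best first, with "score" (0 to 1); they miss things now and then, are a little off and sometimes report something else, mostly with a low value. They report only what shows in the picture. A call takes as long as a camera call.
- recognise(camera, query): "extent" ([centre column, centre row, width, height] in pixels, round what is visible of it).
The state is a dict: "clock": time; "joints": joint angles; "qd": joint speeds; "joint_torque": joint torques, N m; "position": TCP position; "ee_rot": TCP orientation; "wrist_force": force on the tool from outside, world axes, zero at the start; "wrist_torque": the same for the moment, N m; "gripper_width": finger opening in m; "finger_force": force on a finger pad.
Only numpy, scipy, OpenCV 4.12 (cv2) and the standard library are available. Lean on these libraries where they do the work, as an engineer would, in place of code of your own. Each camera call takes 0.05 s, during which the arm holds its last target. There are 200 camera calls.

## Working session

There is one attempt and no reset: what is moved stays moved. The work goes in short steps, Python scripts to look and compute and a tool call to move; the robot and the scene stay as the last step left them, time stands still between calls to the robot, and variables do not carry over. Pictures are saved under pics/ and viewed, at most 10 in all, crops included, and the job is handed in when it is done.

Besides the shell and the picture viewer there is one more tool, called by a JSON object that holds its "fn" and its "kwargs", one argument or row to a line. jog_arm: Moves the arm, as the interface text tells. Its arguments: {"type":"object","properties":{"increments":{"type":"array","items":{"type":"object","properties":{"dx":{"type":"number"},"dy":{"type":"number"},"dz":{"type":"number"},"rx":{"type":"number"},"ry":{"type":"number"},"rz":{"type":"number"},"claw":{"type":"number"}}}},"force":{"type":"number"}},"required":["increments"]}

```bash
mkdir -p pics; cat > h.py <<'E'
import numpy as np, cv2
from station import *
def cam(n):
    c=calibration(n);R=cv2.Rodrigues(np.array(c["rvec"],float))[0];return c,R,np.array(c["tvec"],float).ravel()
def cloud(n,depth):
    c,R,t=cam(n);v,u=np.mgrid[:480,:640]
    P=np.stack([(u-c["cx"])/c["fx"]*depth,(v-c["cy"])/c["fy"]*depth,depth],-1)
    return (P-t)@R   # world
def save(im,f): cv2.imwrite("pics/"+f,im[:,:,::-1])
E
python3 - <<'E'
from h import *
for n in ("scene","top"):
    im,d=get_image(n);save(im,n+"0.png");np.savez("pics/"+n+"0.npz",im=im,d=d)
    W=cloud(n,d)
    for q in ("pole","eye","release_top","grip","post_top","disinfectant","egg_tray","beaker"):
        try:
            for r in recognise(n,q)[:2]:
                e=r["extent"];u,v=int(e[0]),int(e[1]);print(n,q,round(r["score"],2),np.round(e),W[min(v,479),min(u,639)].round(3))
        except Exception as x: print(n,q,x)
E
```

```text
scene pole 0.73 [295. 146.  73.  97.] [0.855 0.585 0.827]
scene release_top 0.45 [294. 139.   8.  10.] [ 0.505 -0.168  0.037]
scene grip 0.92 [273. 115.  33.  36.] [ 0.516 -0.249  0.042]
scene post_top 0.76 [355. 287.  15.  25.] [0.576 0.205 0.031]
scene disinfectant 0.65 [190. 207.  47.  85.] [ 0.776 -0.02   0.123]
scene egg_tray 0.75 [450. 330. 119. 114.] [0.466 0.342 0.004]
scene beaker 0.78 [456. 240.  40.  51.] [0.354 0.204 0.023]
top pole 0.62 [479. 275. 180.  34.] [ 0.5   -0.161  0.037]
top pole 0.31 [265. 232.  17.  16.] [0.567 0.199 0.026]
top eye 0.96 [480. 272. 183.  27.] [ 0.507 -0.165  0.036]
top release_top 0.65 [482. 272.  18.   9.] [ 0.505 -0.165  0.041]
top grip 0.69 [540. 275.  56.  25.] [ 0.504 -0.262  0.041]
top post_top 0.6 [265. 232.  20.  17.] [0.567 0.199 0.041]
top disinfectant 0.74 [412. 104.  49.  68.] [ 0.758 -0.034  0.131]
top egg_tray 0.89 [180. 288.  88. 103.] [0.468 0.349 0.005]
top beaker 0.95 [248. 348.  39.  42.] [0.367 0.225 0.004]
```

View pics/top0.png

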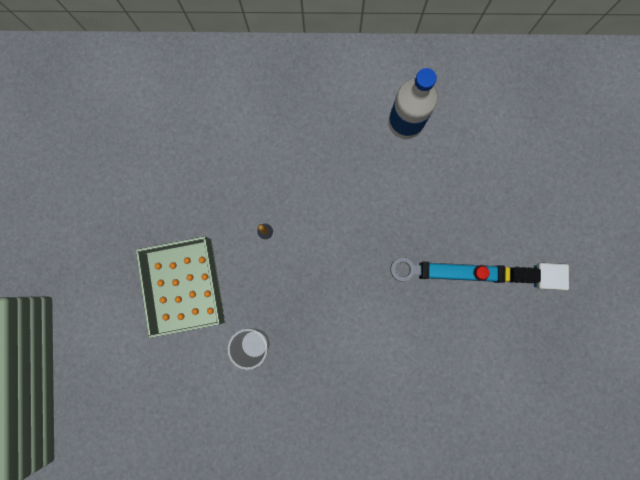

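```bash
python3 - <<'E'
from h import *
z=np.load("pics/top0.npz");im,d=z["im"].astype(int),z["d"];W=cloud("top",d)
x,y,h=W[...,0],W[...,1],W[...,2]
m=(d>0)&(abs(x-.5)<.1)&(y<-.03)&(h>.008)&(h<.06)
P=W[m];print(len(P),P.min(0).round(3),P.max(0).round(3))
hsv=cv2.cvtColor(z["im"],cv2.COLOR_RGB2HSV)
def rep(n,k):
    Q=W[k];print(n,len(Q),np.median(Q,0).round(4),Q.min(0).round(3),Q.max(0).round(3))
H,S,V=hsv[...,0],hsv[...,1],hsv[...,2]
b=m&(H>95)&(H<130)&(S>90);rep("blue",b)
r=m&((H<8)|(H>172))&(S>120);rep("red",r)
Q=W[b][:,:2];c=Q.mean(0);u=np.linalg.svd(Q-c)[2][0];print("axis",u,np.degrees(np.arctan2(u[1],u[0])),np.array(cv2.minAreaRect(Q.astype(np.float32)*1000)[1]),cv2.minAreaRect(Q.astype(np.float32)*1000)[0])
k=(d>0)&(np.hypot(x-.57,y-.2)<.03)&(h>.05);rep("post",k)
print(*zip(W[k].round(3).tolist()[:12]))
for n,(a,bb),hh in(("beaker",(.36,.21),.02),("bottle",(.77,-.03),.02),("tray",(.467,.345),.02)):
    rep(n,(d>0)&(np.hypot(x-a,y-bb)<.1)&(h>hh)&(h<.22))
E
```

```text
2954 [ 0.48  -0.314  0.008] [ 0.529 -0.03   0.045]
blue 940 [ 0.5054 -0.1283  0.0284] [ 0.484 -0.269  0.008] [ 0.52  -0.068  0.041]
red 158 [ 0.5051 -0.1674  0.038 ] [ 0.494 -0.178  0.028] [ 0.516 -0.158  0.043]
axis [-0.03520846 -0.99937999] -92.01771345937433 [201.10354614  34.4537468 ] (502.2221984863281, -168.66433715820312)
post 42 [0.5711 0.2023 0.0577] [0.567 0.197 0.052] [0.577 0.208 0.063]
([0.577, 0.206, 0.053],) ([0.577, 0.204, 0.057],) ([0.577, 0.202, 0.058],) ([0.577, 0.201, 0.056],) ([0.575, 0.208, 0.054],) ([0.575, 0.206, 0.058],) ([0.574, 0.203, 0.063],) ([0.575, 0.202, 0.059],) ([0.575, 0.201, 0.057],) ([0.575, 0.199, 0.056],) ([0.573, 0.208, 0.056],) ([0.573, 0.205, 0.059],)
beaker 968 [0.3741 0.2301 0.0618] [0.344 0.183 0.02 ] [0.437 0.299 0.084]
bottle 2233 [ 0.761  -0.0387  0.1266] [ 0.742 -0.076  0.02 ] [ 0.802 -0.013  0.194]
tray 1631 [0.4749 0.3641 0.0426] [0.386 0.268 0.02 ] [0.556 0.416 0.05 ]
```

View pics/scene0.png

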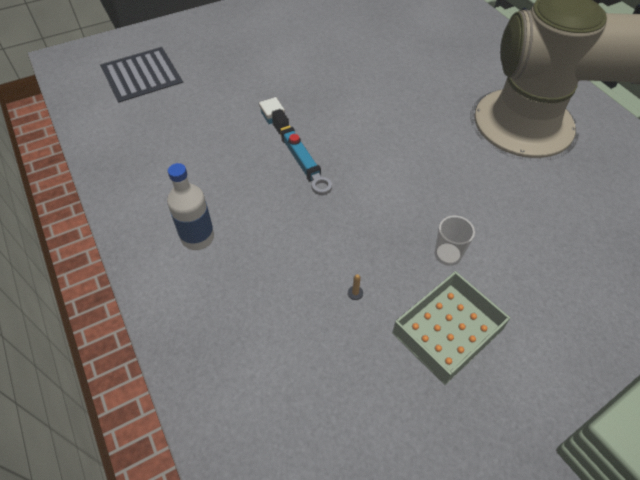

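The top view shows the eye at pixel (403,269), the button at (482,272), the head at (553,276) and the post at (265,231). The tool lies almost along −y, and the way to the post is clear.

```bash
python3 - <<'E'
from h import *
z=np.load("pics/top0.npz");d=z["d"];W=cloud("top",d)
x,y,h=W[...,0],W[...,1],W[...,2]
m=(d>0)&(abs(x-.505)<.03)
k=m&(h>.024)&(h<.034)&(y<-.075)&(y>-.145);Q=W[k]
p=np.polyfit(Q[:,1],Q[:,0],1);print("sleeve x=f(y)",p,np.degrees(np.arctan(p[0])),np.polyval(p,-.11), Q[:,0].min(),Q[:,0].max())
e=m&(h>.009)&(h<.026)&(y>-.058)&(y<-.005);E=W[e];print("eye",len(E),E.mean(0),E.min(0),E.max(0),cv2.minEnclosingCircle((E[:,:2]*1000).astype(np.float32)))
hd=m&(h>.02)&(y<-.285);print("head",W[hd].mean(0),W[hd].min(0),W[hd].max(0))
z=np.load("pics/scene0.npz");d=z["d"];W=cloud("scene",d);k=(d>0)&(np.hypot(W[...,0]-.57,W[...,1]-.2)<.03)&(W[...,2]>.05);P=W[k];print("post sc",P.mean(0),P.min(0),P.max(0))
s=read_state();print(s["clock"],s["position"],s["ee_rot"],s["gripper_width"],s["wrist_force"])
E
```

```text
sleeve x=f(y) [0.02524224 0.50937446] 1.4459669045378607 0.5065978091993203 0.49329638717143287 0.5206320685255547
eye 301 [ 0.50866753 -0.03782025  0.01902591] [ 0.4879999  -0.05780719  0.00906198] [ 0.52930754 -0.01781205  0.02346   ] ((508.92822265625, -38.46787643432617), 20.934797286987305)
head [ 0.50134449 -0.29892361  0.03154559] [ 0.47977871 -0.31388232  0.02319474] [ 0.52354198 -0.28500771  0.03529976]
post sc [0.57290801 0.20270696 0.05726528] [0.56589904 0.19615183 0.05025767] [0.57704722 0.20796553 0.06284295]
0.9 [0.1625636  0.49920209 0.24971739] [[-9.50864279e-01  3.09608016e-01 -2.03504447e-05]
 [ 3.09608016e-01  9.50864279e-01 -1.42853692e-05]
 [ 1.49276461e-05 -1.98841081e-05 -1.00000000e+00]] 0.08832103635897917 [-0.87607656  0.09908385  0.70436503]
```

{"fn": "jog_arm", "kwargs": {
  "increments": [
    {"dx":343,"dy":-637,"dz":0,"rz":-73.5},
    {"dx":343,"dy":-637,"dz":0,"rz":-73.5},
    {"dx":343,"dy":-637,"dz":0,"rz":-73.5},
    {"dx":343,"dy":-637,"dz":0,"rz":-73.5},
    {"dx":343,"dy":-637,"dz":0,"rz":-73.5},
    {"dx":343,"dy":-637,"dz":-130,"rz":-73.5},
    {"dx":343,"dy":-637,"dz":-130,"rz":-73.5},
    {"dx":343,"dy":-637,"dz":-130,"rz":-73.5}
  ]
}}

```text
invalid input
```

{"fn": "jog_arm", "kwargs": {
  "increments": [
    {"dx":57,"dy":-106,"dz":0,"rz":-15,"claw":-1},
    {"dx":86,"dy":-159,"dz":0,"rz":-22,"claw":-1},
    {"dx":114,"dy":-212,"dz":0,"rz":-30,"claw":-1},
    {"dx":143,"dy":-265,"dz":0,"rz":-38,"claw":-1},
    {"dx":171,"dy":-318,"dz":0,"rz":-46,"claw":-1},
    {"dx":200,"dy":-371,"dz":0,"rz":-54,"claw":-1},
    {"dx":228,"dy":-424,"dz":0,"rz":-62,"claw":-1},
    {"dx":257,"dy":-477,"dz":0,"rz":-70,"claw":-1}
  ],
  "force": 40
}}

```text
invalid input
```

{"fn": "jog_arm", "kwargs": {
  "increments": [
    {"dx":57.0,"dy":-106.0,"dz":0.0,"rx":0.0,"ry":0.0,"rz":-15.0,"claw":-1.0}
  ],
  "force": 40
}}

```text
clock: 1.02
position: [0.1916, 0.4448, 0.2492]
ee_rot: [[-0.876, 0.481, -0.0], [0.481, 0.876, 0.0], [0.0, 0.0, -1.0]]
wrist_force: [1.2, 0.7, -0.5]
gripper_width: 0.0883
finger_force: 0.0
```

{"fn": "jog_arm", "kwargs": {
  "increments": [
    {"dx":30,"dy":-50}
  ]
}}

```text
invalid input
```

```bash
python3 -c "
from h import *
s=read_state();print(s['clock'],s['position'])"; ls
```

```text
1.025 [0.19163951 0.4448388  0.24924428]
h.py
pics
```

{"fn": "jog_arm", "kwargs": {
  "increments": [
    {"dx":314,"dy":-582,"dz":0,"rx":0,"ry":0,"rz":-62.7,"claw":-1},
    {"dx":314,"dy":-582,"dz":0,"rx":0,"ry":0,"rz":-62.7,"claw":-1},
    {"dx":314,"dy":-582,"dz":0,"rx":0,"ry":0,"rz":-62.7,"claw":-1},
    {"dx":314,"dy":-582,"dz":0,"rx":0,"ry":0,"rz":-62.7,"claw":-1},
    {"dx":314,"dy":-582,"dz":0,"rx":0,"ry":0,"rz":-62.7,"claw":-1},
    {"dx":314,"dy":-582,"dz":0,"rx":0,"ry":0,"rz":-62.7,"claw":-1},
    {"dx":314,"dy":-582,"dz":-50,"rx":0,"ry":0,"rz":-62.7,"claw":-1},
    {"dx":314,"dy":-582,"dz":-100,"rx":0,"ry":0,"rz":-62.7,"claw":-1}
  ],
  "force": 40
}}

```text
clock: 2.02
position: [0.4282, 0.0065, 0.2163]
ee_rot: [[0.027, 1.0, 0.003], [1.0, -0.027, -0.001], [-0.001, 0.003, -1.0]]
wrist_force: [1.3, 0.4, -1.4]
gripper_width: 0.088
finger_force: 0.0
```

{"fn": "jog_arm", "kwargs": {
  "increments": [
    {"dx":78,"dy":-144,"dz":-96,"rx":0,"ry":0,"rz":0,"claw":-1},
    {"dx":78,"dy":-144,"dz":-96,"rx":0,"ry":0,"rz":0,"claw":-1},
    {"dx":78,"dy":-144,"dz":-96,"rx":0,"ry":0,"rz":0,"claw":-1},
    {"dx":78,"dy":-144,"dz":-96,"rx":0,"ry":0,"rz":0,"claw":-1},
    {"dx":78,"dy":-144,"dz":-96,"rx":0,"ry":0,"rz":0,"claw":-1}
  ],
  "force": 40
}}

```text
clock: 2.65
position: [0.5049, -0.1348, 0.1201]
ee_rot: [[0.026, 1.0, -0.0], [1.0, -0.026, 0.0], [0.0, -0.0, -1.0]]
wrist_force: [-0.0, 0.8, 1.1]
gripper_width: 0.0879
finger_force: 0.0
```

```bash
python3 -c "
from h import *
s=read_state();print(s['clock'],s['position'],s['ee_rot'],s['wrist_force'],s['joints'])"
```

```text
2.65 [ 0.50488708 -0.13480875  0.12011454] [[ 2.59381747e-02  9.99663536e-01 -1.59708694e-04]
 [ 9.99663522e-01 -2.59381366e-02  2.35763222e-04]
 [ 2.31541350e-04 -1.65770223e-04 -9.99999959e-01]] [-0.02816777  0.83968301  1.10078013] [-2.78121921e+01  2.56758648e+01  9.56315929e+01  8.98553301e-03
  5.87069388e+01 -2.63305467e+01]
```

{"fn": "jog_arm", "kwargs": {
  "increments": [
    {"dx":1,"dy":-4,"dz":-50,"rx":0,"ry":0,"rz":0,"claw":-1},
    {"dx":1,"dy":-4,"dz":-85,"rx":0,"ry":0,"rz":0,"claw":-1},
    {"dx":1,"dy":-4,"dz":-105,"rx":0,"ry":0,"rz":0,"claw":-1},
    {"dx":1,"dy":-4,"dz":-105,"rx":0,"ry":0,"rz":0,"claw":1},
    {"dx":1,"dy":-4,"dz":-105,"rx":0,"ry":0,"rz":0,"claw":1},
    {"dx":1,"dy":-4,"dz":-105,"rx":0,"ry":0,"rz":0,"claw":1},
    {"dx":1,"dy":-4,"dz":-105,"rx":0,"ry":0,"rz":0,"claw":1},
    {"dx":1,"dy":-4,"dz":-105,"rx":0,"ry":0,"rz":0,"claw":1}
  ],
  "force": 40
}}

```text
clock: 3.65
position: [0.5061, -0.1392, 0.0152]
ee_rot: [[0.026, 1.0, 0.0], [1.0, -0.026, -0.0], [-0.0, 0.0, -1.0]]
wrist_force: [1.0, 0.2, -0.8]
gripper_width: 0.04
finger_force: 0.0
```

{"fn": "jog_arm", "kwargs": {
  "increments": [
    {"dx":0,"dy":0,"dz":0,"rx":0,"ry":0,"rz":0,"claw":1},
    {"dx":0,"dy":0,"dz":0,"rx":0,"ry":0,"rz":0,"claw":1},
    {"dx":0,"dy":0,"dz":0,"rx":0,"ry":0,"rz":0,"claw":1},
    {"dx":0,"dy":0,"dz":0,"rx":0,"ry":0,"rz":0,"claw":1}
  ],
  "force": 45
}}

```text
clock: 4.15
position: [0.506, -0.1392, 0.0149]
ee_rot: [[0.026, 1.0, -0.0], [1.0, -0.026, 0.0], [0.0, -0.0, -1.0]]
wrist_force: [-0.2, 1.0, 1.5]
gripper_width: 0.0255
finger_force: 45.0
```

{"fn": "jog_arm", "kwargs": {
  "increments": [
    {"dx":0,"dy":0,"dz":15,"rx":0,"ry":0,"rz":0,"claw":1},
    {"dx":0,"dy":0,"dz":40,"rx":0,"ry":0,"rz":0,"claw":1},
    {"dx":0,"dy":0,"dz":70,"rx":0,"ry":0,"rz":0,"claw":1},
    {"dx":5,"dy":20,"dz":90,"rx":0,"ry":0,"rz":0,"claw":1},
    {"dx":15,"dy":60,"dz":90,"rx":0,"ry":0,"rz":0,"claw":1},
    {"dx":26,"dy":100,"dz":90,"rx":0,"ry":0,"rz":0,"claw":1},
    {"dx":37,"dy":140,"dz":90,"rx":0,"ry":0,"rz":0,"claw":1},
    {"dx":47,"dy":180,"dz":90,"rx":0,"ry":0,"rz":0,"claw":1}
  ],
  "force": 45
}}

```text
clock: 5.15
position: [0.5531, 0.0422, 0.1055]
ee_rot: [[0.026, 1.0, 0.0], [1.0, -0.026, 0.0], [0.0, 0.0, -1.0]]
wrist_force: [0.2, -1.9, -4.2]
gripper_width: 0.0255
finger_force: 45.0
```

{"fn": "jog_arm", "kwargs": {
  "increments": [
    {"dx":9,"dy":32,"dz":0,"rx":0,"ry":0,"rz":0,"claw":1},
    {"dx":14,"dy":54,"dz":0,"rx":0,"ry":0,"rz":0,"claw":1},
    {"dx":16,"dy":60,"dz":0,"rx":0,"ry":0,"rz":0,"claw":1},
    {"dx":16,"dy":60,"dz":0,"rx":0,"ry":0,"rz":0,"claw":1}
  ],
  "force": 45
}}

```text
clock: 5.65
position: [0.5689, 0.1005, 0.105]
ee_rot: [[0.026, 1.0, -0.0], [1.0, -0.026, -0.0], [-0.0, -0.0, -1.0]]
wrist_force: [-0.3, -0.2, -4.3]
gripper_width: 0.0254
finger_force: 45.0
```

```bash
cat > eye.py <<'E'
from h import *
import sys
f=sys.argv[1]
o=[]
for n in("top","scene"):
    im,d=get_image(n);W=cloud(n,d);np.savez(f"pics/{n}_{f}.npz",im=im,d=d)
    k=(d>0)&(np.hypot(W[...,0]-.572,W[...,1]-.2)<.05)&(W[...,2]>.07);P=W[k]
    print(n,len(P),P.mean(0).round(4),P.min(0).round(4),P.max(0).round(4))
    ring=P[P[:,1]>.165]
    if len(ring)>5: print(cv2.minEnclosingCircle((ring[:,:2]*1000).astype(np.float32)))
    c=im[100:400,60:660] if n=="top" else im[150:400,200:500]
    c=im[170:330,200:420] if n=="top" else im[170:330,270:490]
    o.append(cv2.resize(c,None,fx=2.7,fy=1.8*1.0) if 0 else cv2.resize(c,(660,290) if 0 else (396,288)))
save(np.hstack(o),f+".png")
print(read_state()["position"],read_state()["wrist_force"],read_state()["gripper_width"])
E
python3 eye.py e1
```

```text
top 632 [0.5713 0.1664 0.3519] [0.541  0.1501 0.1037] [0.601  0.2203 0.4097]
((575.6588134765625, 190.37078857421875), 31.246854782104492)
scene 2975 [0.5722 0.1681 0.2996] [0.5395 0.1501 0.0931] [0.603  0.2198 0.4101]
((571.166748046875, 184.7087860107422), 35.8430061340332)
[0.56892405 0.09998295 0.10500239] [-3.13636907e-03  3.32519750e-02 -4.39901952e+00] 0.025528851570335624
```

View pics/e1.png

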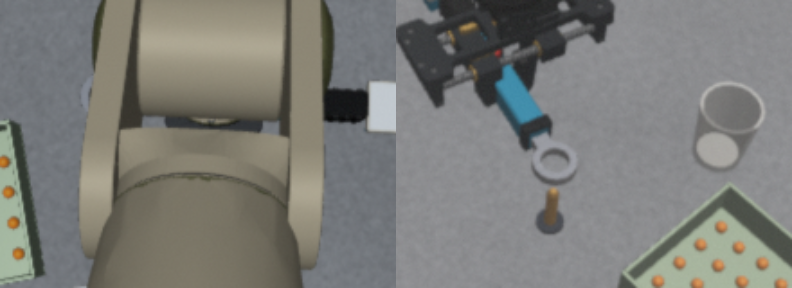

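The scene view shows the eye held in the air at pixel (357,259), with the post top at about (356,277). I'll measure the ring's centre from the scene depth.

```bash
cat > ring.py <<'E'
from h import *
import sys
from scipy.optimize import least_squares
z=np.load(f"pics/scene_{sys.argv[1]}.npz");W=cloud("scene",z["d"]);lo,hi,ymin=map(float,sys.argv[2:5])
k=(z["d"]>0)&(abs(W[...,0]-.572)<.03)&(W[...,1]>ymin)&(W[...,1]<.24)&(W[...,2]>lo)&(W[...,2]<hi);P=W[k]
print(len(P),P.min(0).round(4),P.max(0).round(4),"topz",np.percentile(P[:,2],[10,50,90]).round(4))
T=P[P[:,2]>np.median(P[:,2])-.003]
r=least_squares(lambda p:np.hypot(T[:,0]-p[0],T[:,1]-p[1])-.017,[.572,.2]);print("ring",r.x.round(4))
A=np.c_[P,np.ones(len(P))]
# sleeve top slope
b=(z["d"]>0)&(abs(W[...,0]-.57)<.02)&(W[...,1]>.13)&(W[...,1]<.168)&(W[...,2]>lo-.02)&(W[...,2]<hi+.04);B=W[b]
B=B[B[:,2]>np.percentile(B[:,2],60)];print("sleeve",len(B),np.polyfit(B[:,1],B[:,2],1),B[:,0].mean(),B.mean(0))
E
python3 ring.py e1 .085 .135 .178
```

```text
400 [0.5515 0.178  0.0967] [0.5932 0.2198 0.1136] topz [0.1022 0.1094 0.1115]
ring [0.5724 0.1993]
sleeve 166 [-0.04510902  0.12891498] 0.5717526992063743 [0.5717527  0.1541102  0.12196322]
```

{"fn": "jog_arm", "kwargs": {
  "increments": [
    {"dx":-0.5,"dy":3.5,"dz":0,"rx":0,"ry":0,"rz":0,"claw":1},
    {"dx":-0.5,"dy":3.5,"dz":-15,"rx":0,"ry":0,"rz":0,"claw":1},
    {"dx":-0.5,"dy":3.5,"dz":-30,"rx":0,"ry":0,"rz":0,"claw":1},
    {"dx":-0.5,"dy":3.5,"dz":-40,"rx":0,"ry":0,"rz":0,"claw":1},
    {"dx":-0.5,"dy":3.5,"dz":-50,"rx":0,"ry":0,"rz":0,"claw":1},
    {"dx":-0.5,"dy":3.5,"dz":-55,"rx":0,"ry":0,"rz":0,"claw":1},
    {"dx":-0.5,"dy":3.5,"dz":-55,"rx":0,"ry":0,"rz":0,"claw":1}
  ],
  "force": 45
}}

```text
clock: 6.62
position: [0.5685, 0.1043, 0.0497]
ee_rot: [[0.026, 1.0, -0.0], [1.0, -0.026, -0.0], [-0.0, -0.0, -1.0]]
wrist_force: [-0.1, -0.0, -3.6]
gripper_width: 0.0256
finger_force: 45.0
```

```bash
python3 eye.py e2; python3 ring.py e2 .04 .062 .18
```

```text
top 602 [0.5709 0.1605 0.3376] [0.537  0.15   0.3034] [0.6044 0.1738 0.3642]
((576.2616577148438, 169.6270294189453), 23.012449264526367)
scene 2316 [0.5708 0.1657 0.309 ] [0.5353 0.1503 0.2423] [0.6069 0.1745 0.363 ]
((570.9277954101562, 166.3218994140625), 35.58757019042969)
[0.56877336 0.10432422 0.05024201] [ 0.11581876 -0.9706187  -3.62086163] 0.025708228260356805
429 [0.5514 0.1801 0.0406] [0.5925 0.2239 0.0617] topz [0.0469 0.0546 0.057 ]
ring [0.5712 0.2025]
sleeve 134 [0.04459657 0.05921904] 0.571044356785461 [0.57104436 0.1547109  0.06611861]
```

View pics/e2.png

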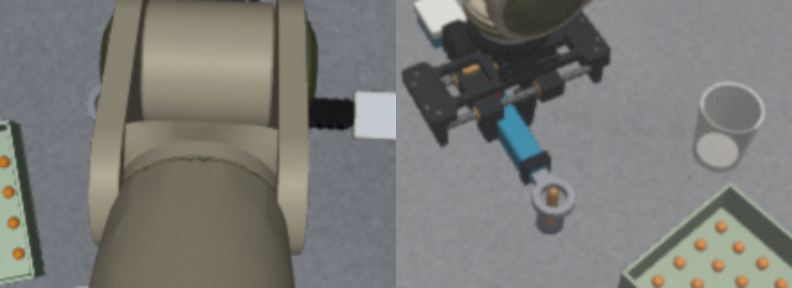

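The post stands through the middle of the ring (crop (553,195)). I'll lower the remaining 35 mm to the bench.

{"fn": "jog_arm", "kwargs": {
  "increments": [
    {"dx":0,"dy":0,"dz":-12,"rx":0,"ry":0,"rz":0,"claw":1},
    {"dx":0,"dy":0,"dz":-22,"rx":0,"ry":0,"rz":0,"claw":1},
    {"dx":0,"dy":0,"dz":-30,"rx":0,"ry":0,"rz":0,"claw":1},
    {"dx":0,"dy":0,"dz":-34,"rx":0,"ry":0,"rz":0,"claw":1},
    {"dx":0,"dy":0,"dz":-35,"rx":0,"ry":0,"rz":0,"claw":1},
    {"dx":0,"dy":0,"dz":-35,"rx":0,"ry":0,"rz":0,"claw":1},
    {"dx":0,"dy":0,"dz":-35,"rx":0,"ry":0,"rz":0,"claw":1},
    {"dx":0,"dy":0,"dz":-35,"rx":0,"ry":0,"rz":0,"claw":1}
  ],
  "force": 45
}}

```text
clock: 7.72
position: [0.5686, 0.1043, 0.015]
ee_rot: [[0.026, 1.0, 0.0], [1.0, -0.026, 0.0], [0.0, 0.0, -1.0]]
wrist_force: [-0.0, 0.7, -3.7]
gripper_width: 0.0257
finger_force: 45.0
```

{"fn": "jog_arm", "kwargs": {
  "increments": [
    {"dx":0,"dy":0,"dz":-0.7,"rx":0,"ry":0,"rz":0,"claw":1},
    {"dx":0,"dy":0,"dz":-0.7,"rx":0,"ry":0,"rz":0,"claw":0},
    {"dx":0,"dy":0,"dz":-0.7,"rx":0,"ry":0,"rz":0,"claw":0},
    {"dx":0,"dy":0,"dz":-0.7,"rx":0,"ry":0,"rz":0,"claw":0},
    {"dx":0,"dy":0,"dz":-0.7,"rx":0,"ry":0,"rz":0,"claw":0},
    {"dx":0,"dy":0,"dz":30,"rx":0,"ry":0,"rz":0,"claw":0},
    {"dx":0,"dy":0,"dz":80,"rx":0,"ry":0,"rz":0,"claw":1},
    {"dx":0,"dy":0,"dz":80,"rx":0,"ry":0,"rz":0,"claw":1}
  ],
  "force": 45
}}

```text
clock: 8.72
position: [0.5703, 0.1043, 0.0984]
ee_rot: [[0.026, 1.0, 0.007], [1.0, -0.026, -0.0], [0.0, 0.007, -1.0]]
wrist_force: [-0.1, -0.7, -0.7]
gripper_width: 0.0262
finger_force: 0.0
```

```bash
python3 eye.py e3; python3 ring.py e3 .008 .028 .18; python3 - <<'E'
from h import *
for n in("scene","top"):
    z=np.load(f"pics/{n}_e3.npz");W=cloud(n,z["d"]);hsv=cv2.cvtColor(z["im"],cv2.COLOR_RGB2HSV);H,S=hsv[...,0],hsv[...,1]
    r=(z["d"]>0)&((H<6)|(H>174))&(S>150)&(abs(W[...,0]-.57)<.05)&(abs(W[...,1]-.07)<.06)&(W[...,2]<.06)
    if r.any(): print(n,"red",r.sum(),W[r].min(0),W[r].max(0),np.median(W[r],0))
    k=(z["d"]>0)&(abs(W[...,0]-.565)<.04)&(W[...,1]<-.045)&(W[...,1]>-.12)&(W[...,2]>.02)&(W[...,2]<.05)
    if k.any(): print(n,"head",k.sum(),W[k].min(0),W[k].max(0),W[k].mean(0))
E
```

```text
top 733 [0.5705 0.1605 0.3839] [0.5377 0.1501 0.35  ] [0.6049 0.174  0.4056]
((574.0470581054688, 169.89657592773438), 21.721256256103516)
scene 2579 [0.5713 0.166  0.3523] [0.5355 0.1502 0.2883] [0.6072 0.1752 0.4049]
((571.3314819335938, 165.90359497070312), 35.855525970458984)
[0.56837625 0.10431078 0.09465234] [ 0.25895741  0.12853851 -0.089076  ] 0.018305070431647575
334 [0.5513 0.1802 0.0081] [0.5925 0.2242 0.0271] topz [0.0129 0.0191 0.0214]
ring [0.5704 0.2016]
sleeve 155 [0.05587178 0.02212512] 0.5704470592024469 [0.57044706 0.15143363 0.03058598]
scene red 4 [0.56532131 0.07094547 0.03535648] [0.57721699 0.08238485 0.03977927] [0.57638262 0.07472572 0.03743588]
scene head 161 [ 0.54255805 -0.07411099  0.02863387] [ 0.58512592 -0.04936803  0.03756733] [ 0.56184401 -0.06128476  0.03233707]
top head 388 [ 0.54237139 -0.07038202  0.02314116] [ 0.58555609 -0.04536735  0.03597348] [ 0.56360859 -0.05768264  0.03145512]
```

View pics/e3.png

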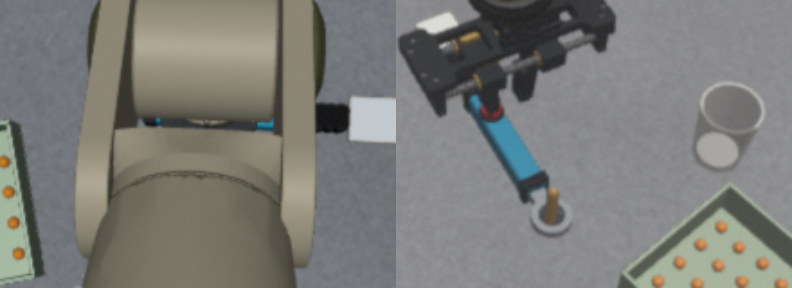

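{"fn": "jog_arm", "kwargs": {
  "increments": [
    {"dx":-1,"dy":-32,"dz":0,"rx":0,"ry":0,"rz":0,"claw":1},
    {"dx":-1,"dy":-32,"dz":-20,"rx":0,"ry":0,"rz":0,"claw":1},
    {"dx":-1,"dy":-32,"dz":-38,"rx":0,"ry":0,"rz":0,"claw":1},
    {"dx":-1,"dy":-32,"dz":-44,"rx":0,"ry":0,"rz":0,"claw":1},
    {"dx":-1,"dy":-32,"dz":-48,"rx":0,"ry":0,"rz":0,"claw":1},
    {"dx":-1,"dy":-32,"dz":-51,"rx":0,"ry":0,"rz":0,"claw":1},
    {"dx":-1,"dy":-32,"dz":-53,"rx":0,"ry":0,"rz":0,"claw":1},
    {"dx":-1,"dy":-32,"dz":-53,"rx":0,"ry":0,"rz":0,"claw":1}
  ],
  "force": 20
}}

```text
clock: 9.82
position: [0.5678, 0.0725, 0.0424]
ee_rot: [[0.026, 1.0, 0.001], [1.0, -0.026, 0.0], [0.0, 0.001, -1.0]]
wrist_force: [-3.0, 0.2, 5.3]
gripper_width: 0.0007
finger_force: 2.5
```

{"fn": "jog_arm", "kwargs": {
  "increments": [
    {"dx":0,"dy":0,"dz":-1,"rx":0,"ry":0,"rz":0,"claw":1},
    {"dx":0,"dy":0,"dz":-2,"rx":0,"ry":0,"rz":0,"claw":1},
    {"dx":0,"dy":0,"dz":-2,"rx":0,"ry":0,"rz":0,"claw":1}
  ],
  "force": 20
}}

```text
clock: 10.2
position: [0.568, 0.0725, 0.0422]
ee_rot: [[0.025, 1.0, 0.002], [1.0, -0.025, -0.0], [-0.0, 0.002, -1.0]]
wrist_force: [-9.7, -0.1, 22.8]
gripper_width: 0.0005
finger_force: 11.4
```

{"fn": "jog_arm", "kwargs": {
  "increments": [
    {"dx":0,"dy":0,"dz":15,"rx":0,"ry":0,"rz":0,"claw":1},
    {"dx":0,"dy":0,"dz":55,"rx":0,"ry":0,"rz":0,"claw":0},
    {"dx":-2,"dy":-40,"dz":55,"rx":0,"ry":0,"rz":0,"claw":-0.2},
    {"dx":-2,"dy":-73,"dz":55,"rx":0,"ry":0,"rz":0,"claw":-0.4},
    {"dx":-2,"dy":-73,"dz":55,"rx":0,"ry":0,"rz":0,"claw":-0.4},
    {"dx":-2,"dy":-73,"dz":55,"rx":0,"ry":0,"rz":0,"claw":-0.4},
    {"dx":-2,"dy":-73,"dz":55,"rx":0,"ry":0,"rz":0,"claw":-0.4}
  ],
  "force": 20
}}

```text
clock: 11.08
position: [0.5656, 0.0002, 0.0949]
ee_rot: [[0.025, 1.0, 0.0], [1.0, -0.025, 0.0], [0.0, 0.0, -1.0]]
wrist_force: [-0.3, -0.6, 0.8]
gripper_width: 0.0585
finger_force: 0.0
```

```bash
python3 - <<'E'
from h import *
im,d=get_image("scene");save(cv2.resize(im[130:330,240:460],(660,600)),"f1.png")
W=cloud("scene",d);hsv=cv2.cvtColor(im,cv2.COLOR_RGB2HSV);H,S=hsv[...,0],hsv[...,1]
r=(d>0)&((H<6)|(H>174))&(S>150)&(abs(W[...,0]-.57)<.03)&(abs(W[...,1]-.07)<.03)
print("red",r.sum(),W[r].min(0),W[r].max(0),np.median(W[r],0))
np.savez("pics/scene_f1.npz",im=im,d=d)
s=read_state();print(s["position"],s["gripper_width"],s["wrist_force"])
E
python3 ring.py f1 .008 .028 .18
```

```text
red 73 [0.5582366  0.06305909 0.02875326] [0.57747145 0.08279488 0.03509007] [0.56703658 0.07391804 0.03169621]
[5.65597016e-01 1.98959036e-04 9.49155162e-02] 0.061062299820044574 [0.1516784  0.3543088  0.22237705]
333 [0.5509 0.1806 0.008 ] [0.5931 0.2241 0.0275] topz [0.0126 0.0191 0.0217]
ring [0.5708 0.2015]
sleeve 157 [0.0678707  0.02001866] 0.5707193356472249 [0.57071934 0.1520385  0.03033762]
```

View pics/f1.png

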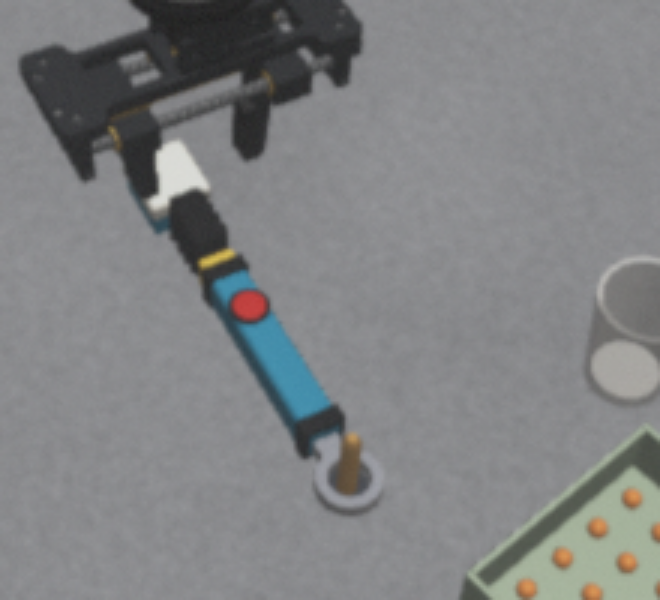

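The button (crop (249,305)) is flush in, at 31.7 mm. The eye is on the post, the sections are shut and the fingers are above the grip. Next I'll descend and grasp.

{"fn": "jog_arm", "kwargs": {
  "increments": [
    {"dx":0,"dy":0,"dz":-40,"rx":0,"ry":0,"rz":0,"claw":-0.4},
    {"dx":0,"dy":0,"dz":-65,"rx":0,"ry":0,"rz":0,"claw":-0.4},
    {"dx":0,"dy":0,"dz":-78,"rx":0,"ry":0,"rz":0,"claw":-0.4},
    {"dx":0,"dy":0,"dz":-78,"rx":0,"ry":0,"rz":0,"claw":1},
    {"dx":0,"dy":0,"dz":-78,"rx":0,"ry":0,"rz":0,"claw":1},
    {"dx":0,"dy":0,"dz":-78,"rx":0,"ry":0,"rz":0,"claw":1},
    {"dx":0,"dy":0,"dz":-78,"rx":0,"ry":0,"rz":0,"claw":1},
    {"dx":0,"dy":0,"dz":-78,"rx":0,"ry":0,"rz":0,"claw":1}
  ],
  "force": 40
}}

```text
clock: 12.12
position: [0.5658, -0.0007, 0.0174]
ee_rot: [[0.026, 1.0, 0.001], [1.0, -0.026, -0.0], [-0.0, 0.001, -1.0]]
wrist_force: [-1.2, 0.9, 4.9]
gripper_width: 0.024
finger_force: 40.0
```

{"fn": "jog_arm", "kwargs": {
  "increments": [
    {"dx":0,"dy":0,"dz":0,"rx":0,"ry":0,"rz":0,"claw":1},
    {"dx":0,"dy":0,"dz":0,"rx":0,"ry":0,"rz":0,"claw":1},
    {"dx":0,"dy":0,"dz":0,"rx":0,"ry":0,"rz":0,"claw":1}
  ],
  "force": 40
}}

```text
clock: 12.5
position: [0.5658, -0.0007, 0.0174]
ee_rot: [[0.026, 1.0, 0.001], [1.0, -0.026, -0.0], [-0.0, 0.001, -1.0]]
wrist_force: [-1.2, 0.7, 5.8]
gripper_width: 0.0235
finger_force: 40.0
```

{"fn": "jog_arm", "kwargs": {
  "increments": [
    {"dx":-0.3,"dy":-10,"dz":0.5,"rx":0,"ry":0,"rz":0,"claw":1},
    {"dx":-0.7,"dy":-25,"dz":0.5,"rx":0,"ry":0,"rz":0,"claw":1},
    {"dx":-1,"dy":-40,"dz":0.5,"rx":0,"ry":0,"rz":0,"claw":1},
    {"dx":-1.5,"dy":-55,"dz":0.5,"rx":0,"ry":0,"rz":0,"claw":1},
    {"dx":-1.8,"dy":-70,"dz":0.5,"rx":0,"ry":0,"rz":0,"claw":1},
    {"dx":-2.2,"dy":-85,"dz":0.5,"rx":0,"ry":0,"rz":0,"claw":1},
    {"dx":-2.6,"dy":-100,"dz":0.5,"rx":0,"ry":0,"rz":0,"claw":1},
    {"dx":-2.6,"dy":-100,"dz":0.5,"rx":0,"ry":0,"rz":0,"claw":1}
  ],
  "force": 40
}}

```text
clock: 13.5
position: [0.5628, -0.1022, 0.0174]
ee_rot: [[0.027, 1.0, -0.0], [1.0, -0.027, -0.001], [-0.001, -0.0, -1.0]]
wrist_force: [-0.6, 0.4, 2.6]
gripper_width: 0.0236
finger_force: 40.0
```

{"fn": "jog_arm", "kwargs": {
  "increments": [
    {"dx":-0.2,"dy":-7,"dz":0,"rx":0,"ry":0,"rz":0,"claw":1},
    {"dx":-0.4,"dy":-14,"dz":0,"rx":0,"ry":0,"rz":0,"claw":1},
    {"dx":-0.5,"dy":-20,"dz":0,"rx":0,"ry":0,"rz":0,"claw":1},
    {"dx":-0.5,"dy":-20,"dz":0,"rx":0,"ry":0,"rz":0,"claw":1}
  ],
  "force": 40
}}

```text
clock: 14.0
position: [0.5623, -0.1207, 0.0174]
ee_rot: [[0.026, 1.0, -0.0], [1.0, -0.026, -0.0], [-0.0, -0.0, -1.0]]
wrist_force: [-0.5, 1.8, 3.0]
gripper_width: 0.0236
finger_force: 40.0
```

{"fn": "jog_arm", "kwargs": {
  "increments": [
    {"dx":0,"dy":-2,"dz":0,"rx":0,"ry":0,"rz":0,"claw":1},
    {"dx":0,"dy":-4,"dz":0,"rx":0,"ry":0,"rz":0,"claw":1},
    {"dx":0,"dy":-6,"dz":0,"rx":0,"ry":0,"rz":0,"claw":1},
    {"dx":0,"dy":-6,"dz":0,"rx":0,"ry":0,"rz":0,"claw":1}
  ],
  "force": 40
}}

```text
clock: 14.5
position: [0.5623, -0.1261, 0.0174]
ee_rot: [[0.025, 1.0, -0.0], [1.0, -0.025, 0.001], [0.001, -0.0, -1.0]]
wrist_force: [-1.0, 6.2, 4.9]
gripper_width: 0.0239
finger_force: 40.0
```

```bash
python3 - <<'E'
from h import *
im,d=get_image("scene");save(cv2.resize(im[80:330,200:475],(660,600)),"g1.png");np.savez("pics/scene_g1.npz",im=im,d=d)
s=read_state();print(s["position"],s["wrist_force"],s["finger_force"])
E
python3 ring.py g1 .008 .028 .18
```

```text
[ 0.5623002  -0.126042    0.01741512] [-0.93137621  6.09435001  5.1484225 ] 40.001052003353834
268 [0.5496 0.18   0.0082] [0.5919 0.2157 0.0273] topz [0.0128 0.0191 0.0216]
ring [0.5709 0.1938]
sleeve 188 [0.06567726 0.02069895] 0.570485836586432 [0.57048584 0.15032132 0.03057164]
```

View pics/g1.png

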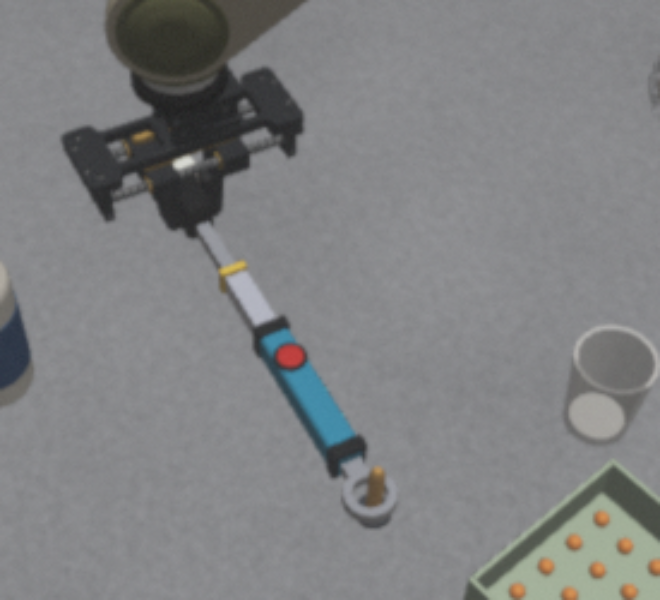

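The ring is against the post and both sections are nearly out. I'll pull a little further to feel the stop.

{"fn": "jog_arm", "kwargs": {
  "increments": [
    {"dx":0,"dy":-1,"dz":0,"rx":0,"ry":0,"rz":0,"claw":1},
    {"dx":0,"dy":-2,"dz":0,"rx":0,"ry":0,"rz":0,"claw":1},
    {"dx":0,"dy":-2,"dz":0,"rx":0,"ry":0,"rz":0,"claw":1}
  ],
  "force": 40
}}

```text
clock: 14.92
position: [0.5623, -0.1279, 0.0174]
ee_rot: [[0.025, 1.0, -0.001], [1.0, -0.025, 0.001], [0.001, -0.001, -1.0]]
wrist_force: [0.2, 6.4, 5.4]
gripper_width: 0.0235
finger_force: 40.0
```

{"fn": "jog_arm", "kwargs": {
  "increments": [
    {"dx":0,"dy":-1,"dz":0,"rx":0,"ry":0,"rz":0,"claw":1},
    {"dx":0,"dy":-2,"dz":0,"rx":0,"ry":0,"rz":0,"claw":1},
    {"dx":0,"dy":-2,"dz":0,"rx":0,"ry":0,"rz":0,"claw":1}
  ],
  "force": 40
}}

```text
clock: 15.3
position: [0.5623, -0.1298, 0.0174]
ee_rot: [[0.025, 1.0, -0.001], [1.0, -0.025, 0.001], [0.001, -0.001, -1.0]]
wrist_force: [-0.3, 6.7, 5.6]
gripper_width: 0.0234
finger_force: 40.0
```

```bash
cat > len.py <<'E'
from h import *
import sys
im,d=get_image("scene");np.savez(f"pics/scene_{sys.argv[1]}.npz",im=im,d=d)
W=cloud("scene",d);hsv=cv2.cvtColor(im,cv2.COLOR_RGB2HSV);H,S,V=hsv[...,0],hsv[...,1],hsv[...,2]
b=(d>0)&(abs(W[...,0]-.567)<.025)&(W[...,2]>.005)&(W[...,2]<.06)
for n,k in(("red",b&((H<6)|(H>174))&(S>150)),("yellow",b&(H>18)&(H<32)&(S>120)&(W[...,1]<.1)&(W[...,2]>.02)),("black",b&(V<60)&(W[...,1]<-.06)&(W[...,1]>-.2)),("white",b&(V>150)&(S<50)&(W[...,1]<-.08))):
    P=W[k];
    if len(P): print(n,len(P),np.median(P,0).round(4),P.min(0).round(4),P.max(0).round(4))
E
python3 len.py g2; python3 ring.py g2 .008 .028 .18
```

```text
red 73 [0.5674 0.0657 0.0321] [0.5585 0.0548 0.0289] [0.5776 0.0734 0.0354]
yellow 29 [ 0.5654 -0.0392  0.0279] [ 0.5538 -0.0442  0.021 ] [ 0.5751 -0.0359  0.031 ]
black 403 [ 0.566  -0.1216  0.0392] [ 0.542  -0.1526  0.0056] [ 0.5913 -0.1045  0.0587]
white 65 [ 0.5589 -0.1003  0.0235] [ 0.5422 -0.1754  0.0189] [ 0.5662 -0.08    0.0362]
263 [0.5515 0.1801 0.0081] [0.5915 0.2149 0.0278] topz [0.0129 0.019  0.0217]
ring [0.5709 0.1937]
sleeve 188 [0.08409769 0.0178899 ] 0.5703102383309375 [0.57031024 0.14950072 0.03046257]
```

{"fn": "jog_arm", "kwargs": {
  "increments": [
    {"dx":0,"dy":-1,"dz":0,"rx":0,"ry":0,"rz":0,"claw":1},
    {"dx":0,"dy":-1.5,"dz":0,"rx":0,"ry":0,"rz":0,"claw":1},
    {"dx":0,"dy":-1.5,"dz":0,"rx":0,"ry":0,"rz":0,"claw":1},
    {"dx":0,"dy":-1.5,"dz":0,"rx":0,"ry":0,"rz":0,"claw":1}
  ],
  "force": 40
}}

```text
clock: 15.85
position: [0.5623, -0.13, 0.0174]
ee_rot: [[0.025, 1.0, -0.001], [1.0, -0.025, 0.003], [0.003, -0.001, -1.0]]
wrist_force: [1.0, 14.5, 7.7]
gripper_width: 0.0238
finger_force: 40.0
```

```bash
python3 len.py g3; python3 ring.py g3 .008 .028 .18;python3 -c "
from h import *
s=read_state();print(s['clock'],s['position'],s['wrist_force'],s['finger_force'])"
```

```text
red 72 [0.5672 0.0653 0.0317] [0.558  0.0542 0.0289] [0.5772 0.0743 0.0354]
yellow 29 [ 0.5649 -0.0394  0.0281] [ 0.5536 -0.0437  0.0254] [ 0.576  -0.0369  0.0308]
black 405 [ 0.5657 -0.1218  0.0392] [ 0.542  -0.1522  0.0077] [ 0.5909 -0.104   0.0596]
white 63 [ 0.5586 -0.101   0.0246] [ 0.5424 -0.1765  0.0185] [ 0.5666 -0.081   0.0344]
265 [0.5502 0.18   0.0081] [0.5923 0.2148 0.0277] topz [0.012  0.019  0.0217]
ring [0.5708 0.1937]
sleeve 186 [0.07800291 0.01874212] 0.5700632380147824 [0.57006324 0.15009029 0.0304496 ]
15.9 [ 0.56226507 -0.13004707  0.01741004] [-0.04753744 14.67309317  7.74775384] 40.001449808478355
```

The force jumped to 14.5 N with no further travel, so this is the second stop. The grip is held firmly, so I'm handing in.

```bash
python3 -c "
from station import *
print(finish_job())"
```

```text
the job is handed in; nothing more can be done
None
```

I handed the job in at about 16 s. The eye was on the post, the button was fully in, both sections were drawn out to the second stop and the grip was still held; no pass or fail result came back.

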